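# Run the tap through the coat rack's square foot

## Robot

A 6-joint arm with a two-finger parallel gripper is mounted at the origin on the work surface. World frame = base frame: x ahead of the robot, y to its left, z up, the work surface at z = 0. Lengths are in m, angles in rad, forces in N, time in s.
With the tool pointing down it reaches from about 0.35 to 0.975 m from the base axis. Payload 4.9 kg.
Tool frame: the origin (TCP) lies at the very end of the fingers, on their centre line; the grasp point (between the pads) lies 19 mm behind it (ctrl.pinch_z is the distance from the TCP to the grasp point, in m); z points along the fingers, y is the direction in which the jaws open and shut (so a half turn about z gives the same grasp; the last joint's range is limited). The gripper opens to 85 mm and grips with 20 to 120 N. Pads are 22 mm wide; open, the fingers measure 114 mm over their backs; the gripper's body (76 mm by 85 mm) begins 54 mm behind the grasp point. The pads swing forward as they close: fully open they stand 13 mm farther back than shut.
Start: joints at [1.172, 0.053, 1.613, -0, 1.476, -0.119], TCP at [0.173, 0.601, 0.231] pointing down, gripper open.
Joint ranges: [-3.01, 3.01], [-1.01, 2.22], [0.06, 2.58], [-1.02, 4.17], [0.09, 2.62], [-3.14, 3.14]. Speed limits (rad/s): [2.57, 2.57, 3.14, 3.14, 3.14, 3.14].

## Interface

Orientations are given as a rotation vector (axis times angle).
In Python, from station import ctrl gives the robot as it stands.
- The arm moves only by the tool carry_out, never from a script. Its argument "series" is a list of rows, each a list of 7 numbers: the shift along the world's x, y, z each as a share of 0.025 m, from -1 to 1, then the turn, a rotation vector about the world's x, y, z each as a share of 0.1 rad, from -1 to 1, then the opening, from 0 (shut) to 1 (fully open). A call has 1 to 12 rows; each row shifts and turns the commanded pose from where the row before left it; what a row does not reach is not made up. A row lasts 1/10 s, in which the tool goes at most 50 mm and 8.59 degrees, less where a joint would pass 70% of its speed; a pose out of reach is approached as far as the arm can. A call with a number of a shift or a turn outside -1 to 1 is refused whole. A call with a gripper value outside its range is refused whole. The fingers move at their own pace and stop on an object; "grip_force" is the grip in N (left out, the last holds). Time passes only in rows, so rows that do not move let the fingers close. It gives the time, the measured TCP pose, the force and the opening at its end, in the units of the state.
- ctrl.get_obs(): the state, without advancing time (a new reading comes with each control period).
- ctrl.get_image(name): name is "side" or "top" or "wrist"; returns a dict with "frame" (480x640x3 uint8, blue, green, red), "fx", "fy", "cx", "cy" (pixels), "R" (3x3) and "t" (3): a world point X has camera coordinates R X + t; the wrist camera has in their place "hand_eye" (4x4, takes a point from camera to tool coordinates, whose origin is the TCP and whose axes are the flange's). Camera axes: x right, y down, z forward; pixel columns grow to the right and rows downward; lengths in m; the calibration is good to about 2 mm. A picture is of the moment at which its call begins: read the wrist's pose just before it. There is no depth.
- ctrl.finish_job(): hands the job in, once; it reports no verdict.
Trained networks look in a picture, given as the dict that the camera call returned (one of the last four; its "shot" number tells which), for a name from the list of things; names that differ only in an ending like _2 or _b are one class to them, and where a whole thing is asked for, a point or a joint stands for the part that bears it (a point fixed in the world has none). Each returns a list of dicts, best first, with "p" (0 to 1); they miss things now and then, are a little off and sometimes report something else, mostly with a low value. They report only what shows in the picture. A call takes as long as a camera call. They do not tell look-alikes from the thing itself.
- ctrl.trace(picture, name): "mask" (480x640 bool, what is visible of it) and "rect" ([left, top, width, height] as shares, 0 to 1, of the picture: columns of its width, rows of its height, round what is visible of it).
- ctrl.mark_of(picture, name): "position" ([column, row] as shares, 0 to 1, of the picture: columns of its width, rows of its height: a listed point, or the origin of a listed thing).
The state is a dict: "t": time; "q": joint angles; "dq": joint speeds; "effort": joint torques, N m; "tool_pos": TCP position; "tool_rot": TCP orientation; "contact_force": force on the tool from outside, world axes, zero at the start; "wrist_torque": the same for the moment, N m; "opening": finger opening in m.
Only numpy, scipy, OpenCV 4.12 (cv2) and the standard library are available. Lean on these libraries where they do the work, as an engineer would, in place of code of your own. Each camera call takes 0.05 s, during which the arm holds its last target.

## Task

Two cast feet of the day room's coat rack are on the table for re-threading, one square and one round, each with a tap and its cranked wrench standing in the boss. Work the tap in the square foot by its upright black grip: half a turn clockwise (seen from above), a quarter turn back to free the thread, then half a turn clockwise again, so that it ends three quarters of a turn on from where it started. Then let go, and leave the round foot's tap as it is.

Things in the scene. Friction and masses are not known exactly. Their poses are not given: they have to be found in the camera images.
- square_foot: Fixed steel plate 110 x 110 mm with a round boss, on a 130 mm square plywood base. Origin: table level, on the vertical axis of the tap that stands in the boss. The tap wrench on it has a flat arm (top 86 mm up) reaching 60 mm from the axis to the upright grip, a 44 x 26 mm hub (top 90 mm up) and a plain rod 75 mm out opposite. At the start the grip is on the foot's -x side. Any yaw.
- square_grip (a point): Point on the axis of the black upright grip of the square foot's wrench: a sleeve 16 mm across, 40 mm tall, spinning freely on its pin, so the hand need not turn while carrying it round. The sleeve spans 87 to 127 mm above the table, this point 109 mm. It circles 60 mm from the tap's axis and sinks 3 mm per clockwise turn.
- square_tap (a joint): Angle of the square foot's tap in rad: 0 at the start, growing clockwise seen from above (half a turn = 3.14). It stays where it is left and needs about 2 to 3 N sideways at the grip to turn. It can go about 1 rad back past the start and 6.2 rad forward.
- round_tap (a joint): Angle of the same tap and wrench in the other foot, a round steel disc 112 mm across on a like plywood base; 0 at the start, clockwise positive; to be left alone. It stands on the other side of the robot's x axis, at least 260 mm from the square foot, its wrench at any angle.
Not all that is in view belongs to the job. What is shaped like the square_foot but turquoise is not meant. What is shaped like the part that bears round_tap but turquoise is not meant.

How it is judged:
On the way, in this order (a step that is already met when the one before it is completed fails the run):
1. the square foot's tap is turned half a turn clockwise (within 25 degrees) (value of joint square_tap between 2.7 and 3.58 rad), for 0.2 s.
2. it is turned a quarter turn back, to a quarter turn from the start (within 25 degrees) (value of joint square_tap between 1.13 and 2.01 rad), for 0.2 s.
3. it is turned half a turn clockwise again, to three quarters of a turn from the start (within 25 degrees) (value of joint square_tap between 4.27 and 5.15 rad), for 0.2 s.
At the end, for the whole second after the job is handed in: The square foot's tap is at rest three quarters of a turn clockwise from its start (4.71 rad, within 25 degrees) and the round foot's tap is where it was (within 11 degrees) (all of step 3 and velocity of joint square_tap between -0.1 and 0.1 rad/s and value of joint round_tap between -0.2 and 0.2 rad); the robot touches nothing.
It fails at once if the round foot's tap is turned (more than 11 degrees) (value of joint round_tap above 0.2 rad or value of joint round_tap below -0.2 rad).
It fails at once if the square foot's tap is driven more than 50 degrees too deep (past 5.6 rad) (value of joint square_tap above 5.6 rad).
It also fails if it takes over 56 s, if anything falls off the work surface, if the arm or the gripper's body presses on something with over 40 N, if the wrist force passes 120 N, or if a joint passes its speed limit or range.

## Working session

There is one attempt and no reset: what is moved stays moved. The work goes in short steps, Python scripts to look and compute and a tool call to move; the robot and the scene stay as the last step left them, time stands still between calls to the robot, and variables do not carry over. Pictures are saved under pics/ and viewed, and the job is handed in when it is done.

Besides the shell and the picture viewer there is one more tool, called after "Emit:" in YAML: its name, and indented under it one key for each argument. carry_out: Moves the arm, as the interface text tells. Shift numbers are shares of 0.025 m and turn numbers shares of 0.1 rad, none past 1 either way. Its arguments: {"type":"object","properties":{"series":{"type":"array"},"grip_force":{"type":"number"}},"required":["series"]}

```bash
mkdir -p pics; ls
python3 - <<'E'
from station import ctrl
import cv2,numpy as np
o=ctrl.get_obs(); print({k:np.round(v,3).tolist() for k,v in o.items()}, ctrl.pinch_z)
for n in ("top","side"):
    p=ctrl.get_image(n); cv2.imwrite(f"pics/{n}0.png",p["frame"])
    print(n,p["fx"],p["cx"],p["cy"],np.round(p["R"],3).tolist(),np.round(p["t"],3).tolist())
    for nm in ("square_foot","square_grip","round_tap","square_tap"):
        for r in ctrl.trace(p,nm): print(nm,"tr",round(r["p"],2),np.round(np.array(r["rect"])*[640,480,640,480]))
        try:
            for r in ctrl.mark_of(p,nm): print(nm,"mk",round(r["p"],2),np.round(np.array(r["position"])*[640,480],1))
        except Exception as e: print(nm,e)
E
```

```text
pics
{'t': 0.0, 'q': [1.172, 0.053, 1.614, 0.0, 1.476, -0.119], 'dq': [0.0, 0.0, 0.0, 0.0, 0.001, -0.001], 'effort': [-0.001, -39.367, -37.019, -0.0, 0.007, -0.0], 'tool_pos': [0.172, 0.6, 0.23], 'tool_rot': [-0.438, -3.11, 0.003], 'contact_force': [0.006, -0.822, 0.157], 'wrist_torque': [-0.023, 0.048, -0.026], 'opening': 0.085} 0.0187
top 615.0254473739315 321.29717696267096 228.83311409183102 [[0.01, -1.0, -0.008], [-0.993, -0.009, -0.121], [0.121, 0.009, -0.993]] [-0.014, 0.45, 0.952]
square_foot tr 0.81 [179. 127. 104.  92.]
square_foot tr 0.66 [123. 261. 108. 113.]
square_foot mk 0.95 [178.2 317.1]
square_foot mk 0.92 [237.  171.2]
square_grip tr 0.47 [119. 291.  16.  11.]
square_grip tr 0.45 [185. 145.   9.  16.]
square_grip mk 0.63 [185.9 147.8]
square_grip mk 0.62 [122.4 297.9]
round_tap tr 0.67 [432. 295.  65.  87.]
round_tap tr 0.61 [446. 136.  47.  85.]
round_tap it knows: square_foot, square_grip
square_tap tr 0.86 [179. 143.  98.  35.]
square_tap tr 0.56 [121. 293.  84.  56.]
square_tap it knows: square_foot, square_grip
side 567.4969006969169 320.4214013021083 246.52272516170947 [[0.728, -0.685, 0.004], [-0.469, -0.502, -0.727], [0.5, 0.528, -0.686]] [-0.35, 0.26, 0.761]
square_foot tr 0.9 [129. 174.  78. 106.]
square_foot tr 0.7 [251. 142.  91. 102.]
square_foot mk 0.68 [301.4 213.1]
square_foot mk 0.62 [170.  250.7]
square_grip tr 0.7 [148. 178.  12.  18.]
square_grip mk 0.63 [158.3 181.5]
square_grip mk 0.45 [281.2 149.3]
round_tap tr 0.72 [428. 262.  34.  67.]
round_tap tr 0.69 [311. 340.  29.  96.]
round_tap it knows: square_foot, square_grip
square_tap tr 0.86 [279. 145.  38.  63.]
square_tap tr 0.6 [150. 174.  18.  75.]
square_tap it knows: square_foot, square_grip
```

View pics/top0.png

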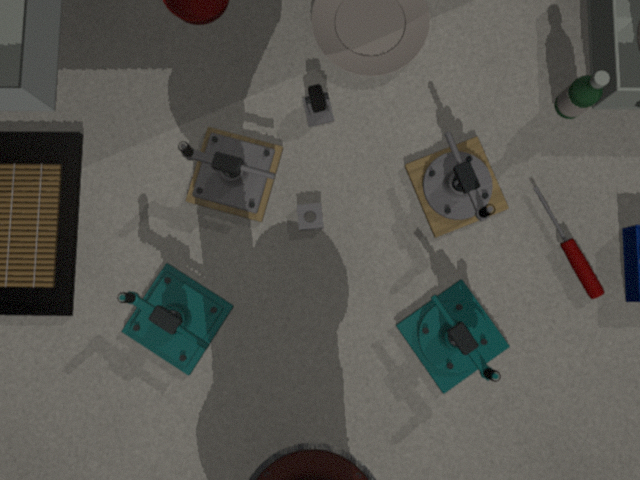

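View pics/side0.png

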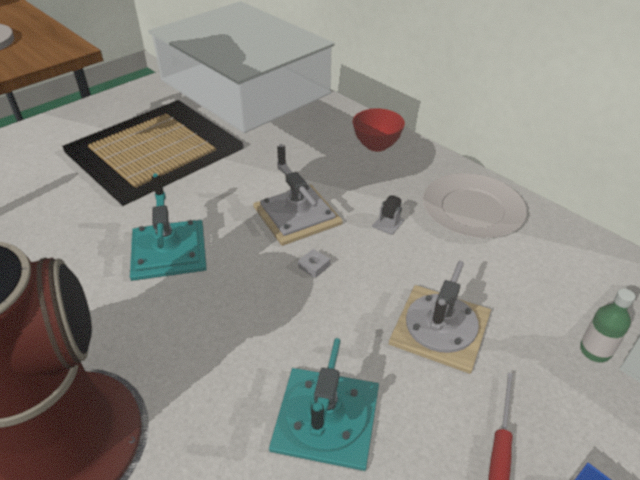

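Top view: the grey square foot on plywood has its boss at about (228,170) and its grip at (186,149). The turquoise square foot is a look-alike, with its boss at (170,317) and its grip at (126,297). The round ones are on the right: grey at (462,180) and turquoise at (462,338). I choose the grey square foot on plywood. In the side view it is at (297,210) with its grip at (281,155).

```bash
cat > h.py <<'E'
from station import ctrl
import cv2,numpy as np
def ray(p,uv):
    R=np.array(p["R"]);t=np.array(p["t"]);c=-R.T@t
    d=R.T@np.array([(uv[0]-p["cx"])/p["fx"],(uv[1]-p["cy"])/p["fy"],1]); return c,d
def atz(p,uv,z):
    c,d=ray(p,uv); return c+d*(z-c[2])/d[2]
def tri(ps,uvs):
    A=0;b=0;L=[ray(p,u) for p,u in zip(ps,uvs)]
    for c,d in L:
        d=d/np.linalg.norm(d);M=np.eye(3)-np.outer(d,d);A=A+M;b=b+M@c
    X=np.linalg.solve(A,b)
    return X,[np.linalg.norm(np.cross(X-c,d/np.linalg.norm(d))) for c,d in L]
def proj(p,X):
    x=np.array(p["R"])@X+p["t"]; return np.array([p["fx"]*x[0]/x[2]+p["cx"],p["fy"]*x[1]/x[2]+p["cy"]])
E
python3 - <<'E'
from h import *
T=ctrl.get_image("top");S=ctrl.get_image("side")
def pick(p,n,uv,r=25):
    L=[np.array(m["position"])*[640,480] for m in ctrl.mark_of(p,n)]
    L=[m for m in L if np.linalg.norm(m-uv)<r]; return L
gt=pick(T,"square_grip",(186,149));gs=pick(S,"square_grip",(281,155));ft=pick(T,"square_foot",(230,172));fs=pick(S,"square_foot",(300,212))
print(gt,gs,ft,fs)
if gt and gs: print("grip",tri([T,S],[gt[0],gs[0]]))
if gt: print("grip at .109 top",atz(T,gt[0],.109))
if gs: print("grip at .109 side",atz(S,gs[0],.109))
if ft: print("foot z0 top",atz(T,ft[0],0))
if fs: print("foot z0 side",atz(S,fs[0],0))
# base corners etc crop
c=cv2.resize(T["frame"][115:235,165:295],None,fx=5,fy=5,interpolation=cv2.INTER_CUBIC);cv2.imwrite("pics/cropT.png",c)
c=cv2.resize(S["frame"][135:255,235:365],None,fx=5,fy=5,interpolation=cv2.INTER_CUBIC);cv2.imwrite("pics/cropS.png",c)
for nm,uv,z in (("roundhub",(463,178),.09),("tealsq",(170,317),.05),("tealgrip",(126,297),.12),("bracket",(310,213),.02),("blk",(317,97),.03)): print(nm,atz(T,uv,z))
E
```

```text
[array([188.416, 148.08 ])] [array([283.2  , 152.208])] [array([234.496, 172.608])] [array([298.88 , 214.416])]
grip (array([0.55905032, 0.18662647, 0.11106966]), [np.float64(0.000936475954319083), np.float64(0.0009364759543189837)])
grip at .109 top [0.55881035 0.18764639 0.109     ]
grip at .109 side [0.56180249 0.18854629 0.109     ]
foot z0 top [0.54568129 0.13499985 0.        ]
foot z0 side [0.54705828 0.13132183 0.        ]
roundhub [ 0.52095755 -0.222532    0.09      ]
tealsq [0.30900831 0.22001031 0.05      ]
tealgrip [0.33820872 0.26627548 0.12      ]
bracket [0.47620293 0.00849953 0.02      ]
blk [ 0.66587171 -0.00085279  0.03      ]
```

View pics/cropT.png

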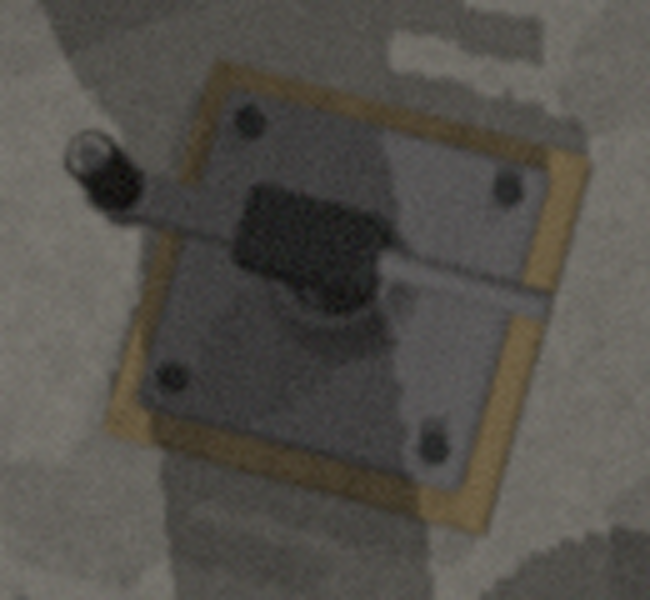

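View pics/cropS.png

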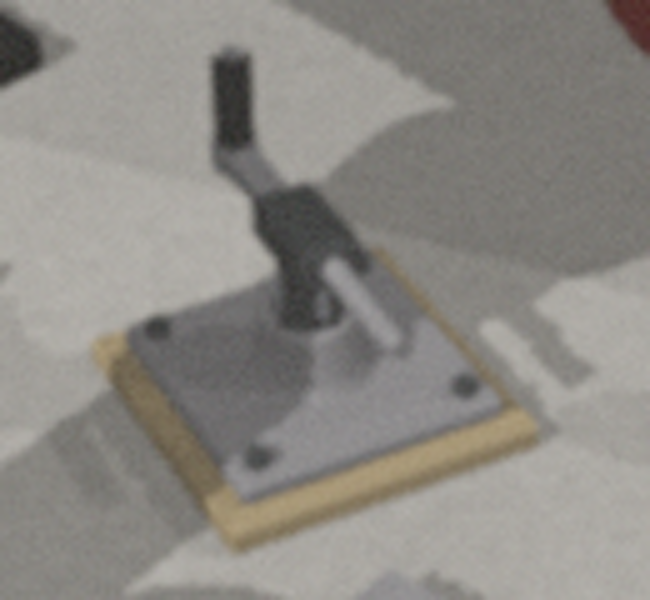

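Run:
```python
from h import *
T=ctrl.get_image("top");S=ctrl.get_image("side")
f=lambda x,y:(x/5+165,y/5+115); g=lambda x,y:(x/5+235,y/5+135)
print("griptop",atz(T,f(92,150),.128),"mid",atz(T,f(107,178),.107))
print("side grip mid",atz(S,g(232,102),.107))
print("tri top", tri([T,S],[f(92,152),g(231,55)]))
for z in (0.012,0.018):
    P=[atz(T,f(*c),z) for c in ((220,62),(588,155),(485,530),(108,430))]
    print(z,np.mean(P,0),[np.linalg.norm(P[i]-P[i-1]).round(4) for i in range(4)], np.degrees(np.arctan2(*(P[0]-P[1])[1::-1])))
print("hub",atz(T,f(312,235),.09))
# fit foot center f, yaw from grip-midpoints
```

```text
griptop [0.55847863 0.19069917 0.128     ] mid [0.55546291 0.1909752  0.107     ]
side grip mid [0.5543334  0.18512029 0.107     ]
tri top (array([0.55983196, 0.19186334, 0.12197477]), [np.float64(0.0004639704410410745), np.float64(0.0004639704410409192)])
0.012 [0.54153588 0.13221703 0.012     ] [np.float64(0.1277), np.float64(0.126), np.float64(0.1286), np.float64(0.1276)] 75.98163990174264
0.018 [0.54025811 0.13129617 0.018     ] [np.float64(0.1269), np.float64(0.1252), np.float64(0.1278), np.float64(0.1268)] 75.98163990174265
hub [0.54260713 0.13227867 0.09      ]
```

Emit:
carry_out:
  series:
    - [0.5,-0.5,0,0,0,0,1]
    - [0.9,-0.97,0,0,0,0,1]
    - [0.9,-0.97,0,0,0,0,1]
    - [0.9,-0.97,0,0,0,0,1]
    - [0.9,-0.97,0,0,0,0,1]
    - [0.9,-0.97,0,0,0,0,1]
    - [0.9,-0.97,0,0,0,0,1]
    - [0.9,-0.97,0,0,0,0,1]
    - [0.9,-0.97,0,0,0,0,1]
  grip_force: 30

```text
t: 2.0
tool_pos: [0.3662, 0.3923, 0.2314]
tool_rot: [0.439, 3.11, -0.0]
contact_force: [-0.4, -0.1, 0.7]
opening: 0.0856
```

Emit:
carry_out:
  series:
    - [0.9,-0.97,0,0,0,0,1]
    - [0.9,-0.97,0,0,0,0,1]
    - [0.9,-0.97,0,0,0,0,1]
    - [0.9,-0.97,0,0,0,0,1]
    - [0.9,-0.97,0,0,0,0,0.6]
    - [0.9,-0.97,0,0,0,0,0.6]
    - [0.9,-0.95,0,0,0,0,0.6]
    - [0.8,-0.8,0,0,0,0,0.6]
    - [0.8,-0.7,0,0,0,0,0.6]
    - [0,0,0,0,0,0,0.6]
    - [0,0,0,0,0,0,0.6]

```text
t: 3.1
tool_pos: [0.5625, 0.1865, 0.2311]
tool_rot: [-0.44, -3.11, 0.0]
contact_force: [0.6, 0.7, -0.1]
opening: 0.0509
```

```bash
cat >> h.py <<'E'
from scipy.spatial.transform import Rotation as Ro
def wrist():
    o=ctrl.get_obs();W=ctrl.get_image("wrist");H=np.array(W["hand_eye"])
    Rt=Ro.from_rotvec(o["tool_rot"]).as_matrix()
    Rc=Rt@H[:3,:3];tc=Rt@H[:3,3]+np.array(o["tool_pos"])
    W2=dict(W);W2["R"]=Rc.T;W2["t"]=-Rc.T@tc
    return o,W,W2
E
python3 - <<'E'
from h import *
o,W,C=wrist()
print(o["t"],np.round(o["tool_pos"],4),np.round(o["tool_rot"],3),np.round(o["contact_force"],2),o["opening"])
cv2.imwrite("pics/w1.png",W["frame"])
for n in("square_foot","square_grip"):
    for m in ctrl.mark_of(W,n):
        uv=np.array(m["position"])*[640,480]; print(n,m["p"],uv,atz(C,uv,.109 if n=="square_grip" else 0))
for X in ((.557,.189,.109),(.557,.189,.127),(.543,.132,.09)): print(proj(C,np.array(X)))
E
```

```text
3.1 [0.5625 0.1865 0.2311] [-0.44 -3.11  0.  ] [ 0.64  0.71 -0.12] 0.050856006476839286
square_foot 0.87 [253.696 192.192] [0.54353726 0.13077668 0.        ]
square_grip 0.93 [327.808 221.616] [0.55816164 0.19310685 0.109     ]
[321.19548019 221.65253187]
[321.35819527 229.68405181]
[236.04534252 217.54171362]
```

View pics/w1.png

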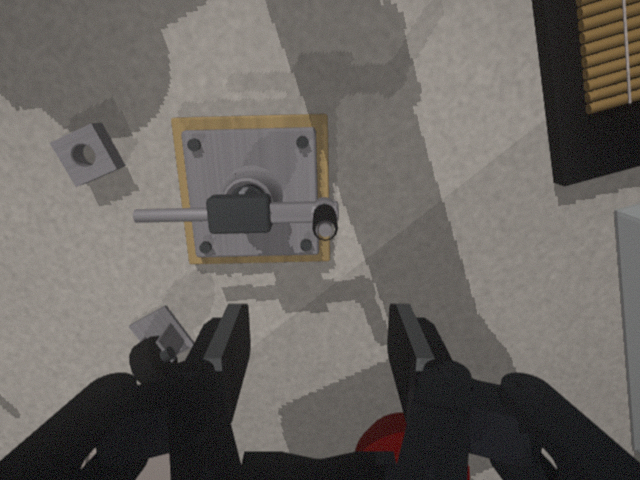

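Wrist view: the grey square foot is at the centre, with the sleeve top at (325,231), the sleeve foot at (325,208) and the hub at (239,214). Next I'll get exact positions from these pixels.

Run:
```python
from h import *
o,W,C=wrist()
c=cv2.resize(W["frame"][180:250,120:350],None,fx=3.4,fy=3.4,interpolation=cv2.INTER_CUBIC);cv2.imwrite("pics/w1c.png",c)
print("griptop",atz(C,(325,231),.127),"hub",atz(C,(239.5,214.5),.09), "base ctr", np.mean([atz(C,u,.015) for u in ((173,118),(326,115),(329,261),(190,264))],0))
print([np.round(atz(C,u,.015),4) for u in ((173,118),(326,115),(329,261),(190,264))])
```

```text
griptop [0.55790662 0.19219984 0.127     ] hub [0.54124378 0.13625043 0.09      ] base ctr [0.54213227 0.13559809 0.015     ]
[array([0.4647, 0.0917, 0.015 ]), array([0.4968, 0.2119, 0.015 ]), array([0.6194, 0.1803, 0.015 ]), array([0.5876, 0.0585, 0.015 ])]
```

View pics/w1c.png

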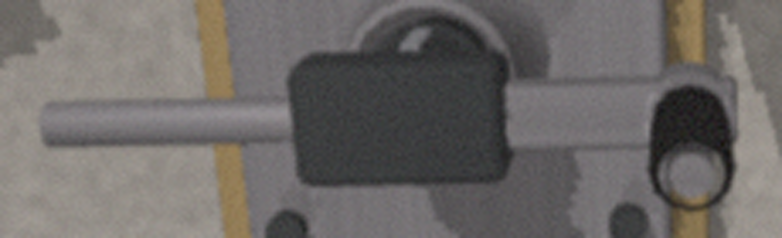

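Emit:
carry_out:
  series:
    - [-0.2,0.18,-0.5,0,0,0,0.6]
    - [0,0,-0.8,0,0,0,0.6]
    - [0,0,-0.8,0,0,0,0.6]
    - [0,0,-0.6,0,0,0,0.6]
    - [0,0,-0.6,0,0,0,0.6]
    - [0,0,-0.6,0,0,0,0.6]
    - [0,0,-0.6,0,0,0,0.6]
    - [0,0,-0.5,0,0,0,0.6]
    - [0,0,-0.44,0,0,0,0.6]
    - [0,0,0,0,0,0,0.6]
    - [0,0,0,0,0,0,0.6]

```text
t: 4.4
tool_pos: [0.5577, 0.1919, 0.0953]
tool_rot: [-0.438, -3.111, -0.0]
contact_force: [0.6, 0.3, 1.0]
opening: 0.051
```

Run:
```python
from h import *
o,W,C=wrist()
print(o["t"],np.round(o["tool_pos"],4),np.round(o["contact_force"],2),o["opening"])
cv2.imwrite("pics/w2.png",W["frame"])
```

```text
4.4 [0.5577 0.1919 0.0953] [0.61 0.3  0.96] 0.050955046592803206
```

View pics/w2.png

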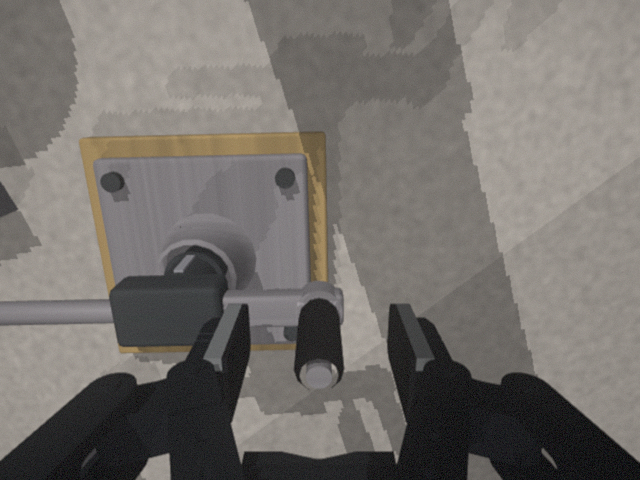

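The sleeve, at (319,345), stands centred between the pads at (235,340) and (405,340). Closing.

Emit:
carry_out:
  series:
    - [0,0,0,0,0,0,0]
    - [0,0,0,0,0,0,0]
    - [0,0,0,0,0,0,0]
    - [0,0,0,0,0,0,0]
    - [0,0,0,0,0,0,0]
    - [0,0,0,0,0,0,0]
    - [0,0,0,0,0,0,0]
  grip_force: 30

```text
t: 5.15
tool_pos: [0.5581, 0.1921, 0.096]
tool_rot: [0.438, 3.11, 0.001]
contact_force: [0.9, -0.1, 3.9]
opening: 0.0151
```

Run:
```python
from h import *
o,W,C=wrist()
print(o["t"],np.round(o["tool_pos"],4),np.round(o["contact_force"],2),o["opening"])
cv2.imwrite("pics/w3.png",W["frame"])
c=np.array([.5424,.1335]);a0=np.radians(75)
# rows: clockwise, steps of 0.15
import math
prev=None
for k in range(0,25):
    th=k*0.15; p=c+.06*np.array([math.cos(a0-th),math.sin(a0-th)])
    if prev is not None: print(k,round(th,2),np.round((p-prev)/.025,2))
    prev=p
```

```text
5.15 [0.5581 0.1921 0.096 ] [ 0.92 -0.14  3.85] 0.01508331454469678
1 0.15 [ 0.34 -0.12]
2 0.3 [ 0.32 -0.17]
3 0.45 [ 0.29 -0.21]
4 0.6 [ 0.25 -0.25]
5 0.75 [ 0.21 -0.29]
6 0.9 [ 0.17 -0.32]
7 1.05 [ 0.12 -0.34]
8 1.2 [ 0.07 -0.35]
9 1.35 [ 0.01 -0.36]
10 1.5 [-0.04 -0.36]
11 1.65 [-0.09 -0.35]
12 1.8 [-0.15 -0.33]
13 1.95 [-0.19 -0.3 ]
14 2.1 [-0.24 -0.27]
15 2.25 [-0.27 -0.23]
16 2.4 [-0.31 -0.19]
17 2.55 [-0.33 -0.14]
18 2.7 [-0.35 -0.09]
19 2.85 [-0.36 -0.04]
20 3.0 [-0.36  0.02]
21 3.15 [-0.35  0.07]
22 3.3 [-0.34  0.12]
23 3.45 [-0.32  0.17]
24 3.6 [-0.29  0.22]
```

View pics/w3.png

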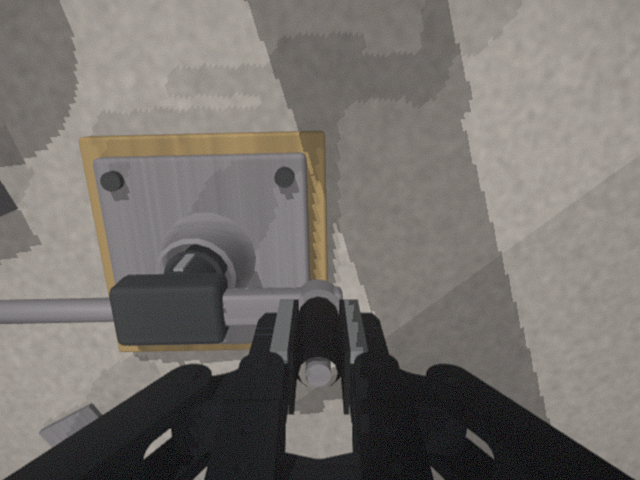

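The pads hold the sleeve, with an opening of 15 mm. Starting the turn with a short arc.

Emit:
carry_out:
  series:
    - [0.34,-0.12,0,0,0,0,0]
    - [0.32,-0.17,0,0,0,0,0]
    - [0.29,-0.21,0,0,0,0,0]
    - [0.25,-0.25,0,0,0,0,0]
    - [0.21,-0.29,0,0,0,0,0]
    - [0,0,0,0,0,0,0]
    - [0,0,0,0,0,0,0]

```text
t: 5.9
tool_pos: [0.5939, 0.1652, 0.0958]
tool_rot: [0.438, 3.108, -0.001]
contact_force: [3.1, 0.7, 3.4]
opening: 0.0147
```

Run:
```python
from h import *
o,W,C=wrist()
print(o["t"],np.round(o["tool_pos"],4),np.round(o["contact_force"],2),o["opening"])
cv2.imwrite("pics/w4.png",W["frame"])
```

```text
5.9 [0.5939 0.1652 0.0958] [3.12 0.73 3.4 ] 0.014749220186197705
```

View pics/w4.png

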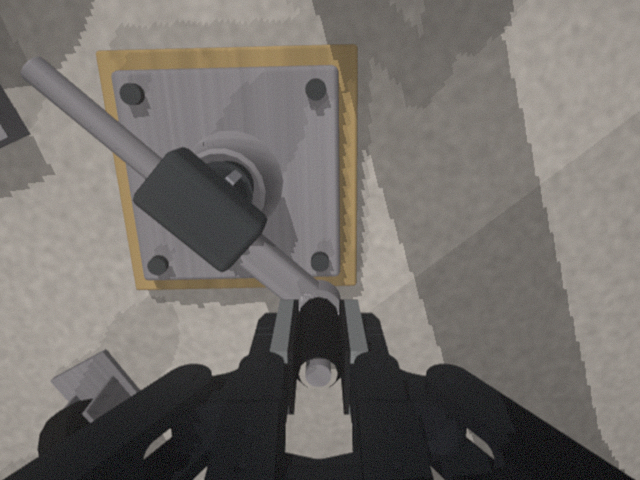

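Emit:
carry_out:
  series:
    - [0.17,-0.32,-0.01,0,0,0,0]
    - [0.12,-0.34,0,0,0,0,0]
    - [0.07,-0.35,-0.01,0,0,0,0]
    - [0.01,-0.36,0,0,0,0,0]
    - [-0.04,-0.36,-0.01,0,0,0,0]
    - [-0.09,-0.35,0,0,0,0,0]
    - [-0.15,-0.33,-0.01,0,0,0,0]
    - [-0.19,-0.3,0,0,0,0,0]
    - [0,0,0,0,0,0,0]

```text
t: 6.85
tool_pos: [0.5904, 0.0968, 0.0949]
tool_rot: [0.439, 3.11, -0.002]
contact_force: [1.0, -2.4, 6.2]
opening: 0.015
```

Emit:
carry_out:
  series:
    - [-0.24,-0.27,-0.01,0,0,0,0]
    - [-0.27,-0.23,0,0,0,0,0]
    - [-0.31,-0.19,-0.01,0,0,0,0]
    - [-0.33,-0.14,0,0,0,0,0]
    - [-0.35,-0.09,-0.01,0,0,0,0]
    - [-0.36,-0.04,0,0,0,0,0]
    - [-0.36,0.02,0,0,0,0,0]
    - [-0.35,0.07,0,0,0,0,0]
    - [0,0,0,0,0,0,0]
    - [0,0,0,0,0,0,0]
    - [0,0,0,0,0,0,0]

```text
t: 7.95
tool_pos: [0.5258, 0.0758, 0.0941]
tool_rot: [-0.438, -3.11, 0.002]
contact_force: [-1.0, -0.4, 9.2]
opening: 0.0149
```

Run:
```python
from h import *
o,W,C=wrist()
print(o["t"],np.round(o["tool_pos"],4),np.round(o["contact_force"],2),o["opening"])
d=np.array(o["tool_pos"][:2])-[.5424,.1335];print("r",np.linalg.norm(d),"th",(np.radians(75)-np.arctan2(d[1],d[0]))%6.283)
cv2.imwrite("pics/w5.png",W["frame"])
T=ctrl.get_image("top");cv2.imwrite("pics/top5.png",T["frame"])
```

```text
7.95 [0.5258 0.0758 0.0941] [-1.01 -0.45  9.18] 0.014897059495753338
r 0.060082801772178486 th 3.160522988610979
```

View pics/w5.png

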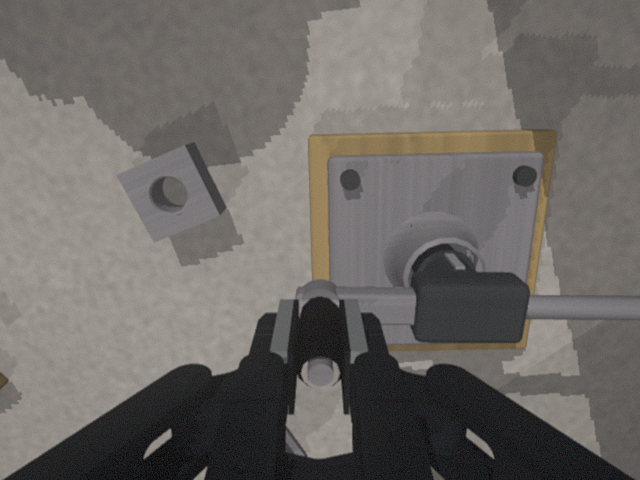

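Half turn measured (3.16 rad). The wrench points the opposite way and the sleeve is still held. Now a quarter turn back.

Emit:
carry_out:
  series:
    - [0.35,-0.07,0.01,0,0,0,0]
    - [0.36,-0.02,0.01,0,0,0,0]
    - [0.36,0.04,0.01,0,0,0,0]
    - [0.35,0.09,0.01,0,0,0,0]
    - [0.33,0.14,0.01,0,0,0,0]
    - [0.31,0.19,0.01,0,0,0,0]
    - [0.27,0.23,0.01,0,0,0,0]
    - [0.24,0.27,0,0,0,0,0]
    - [0.19,0.3,0,0,0,0,0]
    - [0.15,0.33,0,0,0,0,0]
    - [0.05,0.18,0,0,0,0,0]

```text
t: 9.15
tool_pos: [0.6004, 0.1173, 0.0953]
tool_rot: [0.438, 3.11, -0.004]
contact_force: [1.9, -3.5, 4.2]
opening: 0.015
```

Emit:
carry_out:
  series:
    - [0,0,0,0,0,0,0]
    - [0,0,0,0,0,0,0]
    - [0,0,0,0,0,0,0]
    - [0,0,0,0,0,0,0]

```text
t: 9.55
tool_pos: [0.6003, 0.118, 0.0955]
tool_rot: [0.438, 3.11, -0.001]
contact_force: [4.3, -2.2, 4.3]
opening: 0.0154
```

Run:
```python
from h import *
o,W,C=wrist()
print(o["t"],np.round(o["tool_pos"],4),np.round(o["contact_force"],2),o["opening"])
d=np.array(o["tool_pos"][:2])-[.5424,.1335];print("r",np.linalg.norm(d),"th",(np.radians(75)-np.arctan2(d[1],d[0]))%6.283)
cv2.imwrite("pics/w6.png",W["frame"])
import math
c=np.array([.5424,.1335]);a0=np.radians(75)
th0=1.57;prev=None
for k in range(22):
    th=1.57+k*0.15;p=c+.06*np.array([math.cos(a0-th),math.sin(a0-th)])
    if prev is not None: print(k,round(th,2),np.round((p-prev)/.025,2).tolist())
    prev=p
```

```text
9.55 [0.6003 0.118  0.0955] [ 4.27 -2.17  4.31] 0.015431205196783308
r 0.059927998958110955 th 1.5708907055085854
1 1.72 [-0.12, -0.34]
2 1.87 [-0.17, -0.32]
3 2.02 [-0.21, -0.29]
4 2.17 [-0.25, -0.25]
5 2.32 [-0.29, -0.21]
6 2.47 [-0.32, -0.17]
7 2.62 [-0.34, -0.12]
8 2.77 [-0.35, -0.07]
9 2.92 [-0.36, -0.01]
10 3.07 [-0.36, 0.04]
11 3.22 [-0.35, 0.09]
12 3.37 [-0.33, 0.15]
13 3.52 [-0.3, 0.19]
14 3.67 [-0.27, 0.24]
15 3.82 [-0.23, 0.27]
16 3.97 [-0.19, 0.31]
17 4.12 [-0.14, 0.33]
18 4.27 [-0.09, 0.35]
19 4.42 [-0.04, 0.36]
20 4.57 [0.02, 0.36]
21 4.72 [0.07, 0.35]
```

View pics/w6.png

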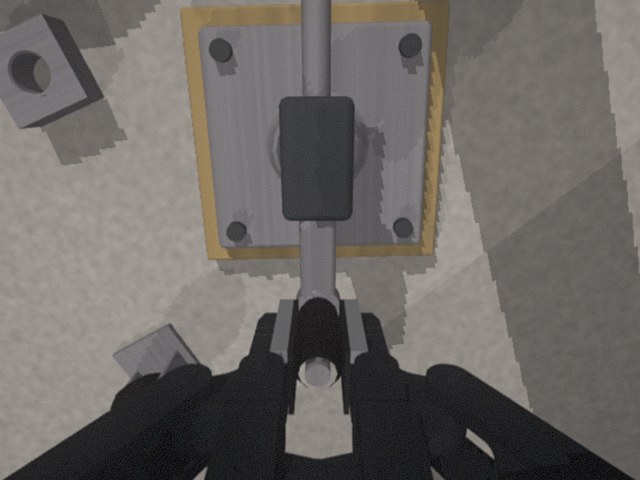

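Quarter turn back measured (1.57 rad), with the wrench square to its start. Now the last half turn clockwise.

Emit:
carry_out:
  series:
    - [-0.12,-0.34,0,0,0,0,0]
    - [-0.17,-0.32,-0.01,0,0,0,0]
    - [-0.21,-0.29,0,0,0,0,0]
    - [-0.25,-0.25,-0.01,0,0,0,0]
    - [-0.29,-0.21,0,0,0,0,0]
    - [-0.32,-0.17,-0.01,0,0,0,0]
    - [-0.34,-0.12,0,0,0,0,0]
    - [-0.35,-0.07,-0.01,0,0,0,0]
    - [-0.36,-0.01,0,0,0,0,0]
    - [-0.36,0.04,0,0,0,0,0]
    - [0,0,0,0,0,0,0]

```text
t: 10.7
tool_pos: [0.5289, 0.0751, 0.0943]
tool_rot: [-0.438, -3.108, -0.0]
contact_force: [-0.1, 0.1, 7.2]
opening: 0.015
```

Emit:
carry_out:
  series:
    - [-0.35,0.09,-0.01,0,0,0,0]
    - [-0.33,0.15,0,0,0,0,0]
    - [-0.3,0.19,-0.01,0,0,0,0]
    - [-0.27,0.24,0,0,0,0,0]
    - [-0.23,0.27,-0.01,0,0,0,0]
    - [-0.19,0.31,0,0,0,0,0]
    - [-0.14,0.33,0,0,0,0,0]
    - [-0.09,0.35,0,0,0,0,0]
    - [-0.04,0.36,0,0,0,0,0]
    - [0.02,0.36,0,0,0,0,0]
    - [0.07,0.35,0,0,0,0,0]

```text
t: 11.8
tool_pos: [0.4839, 0.15, 0.0933]
tool_rot: [-0.437, -3.11, 0.002]
contact_force: [3.0, -3.0, 4.7]
opening: 0.0152
```

Emit:
carry_out:
  series:
    - [0,0,0,0,0,0,0]
    - [0,0,0,0,0,0,0]
    - [0,0,0,0,0,0,0]
    - [0,0,0,0,0,0,0]
    - [0,0,0,0,0,0,0]

```text
t: 12.3
tool_pos: [0.4843, 0.1502, 0.0934]
tool_rot: [-0.438, -3.11, -0.001]
contact_force: [1.7, 1.3, 5.2]
opening: 0.0148
```

Run:
```python
from h import *
o,W,C=wrist()
print(o["t"],np.round(o["tool_pos"],4),np.round(o["contact_force"],2),o["opening"])
d=np.array(o["tool_pos"][:2])-[.5424,.1335];print("r",np.linalg.norm(d),"th",(np.radians(75)-np.arctan2(d[1],d[0]))%6.283)
cv2.imwrite("pics/w7.png",W["frame"])
```

```text
12.3 [0.4843 0.1502 0.0934] [1.66 1.32 5.15] 0.014844383456947108
r 0.06043936745643979 th 4.729976188950481
```

View pics/w7.png

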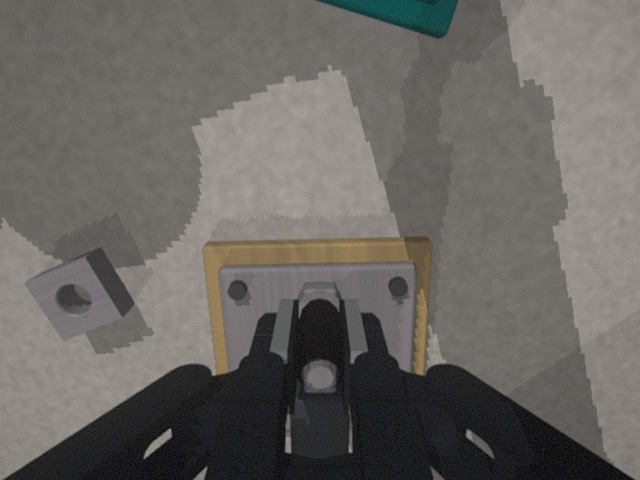

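Measured 4.73 rad, with the grip now on the near side. Letting go and rising.

Emit:
carry_out:
  series:
    - [0,0,0,0,0,0,0.3]
    - [0,0,0,0,0,0,0.6]
    - [0,0,0,0,0,0,0.6]
    - [0,0,0,0,0,0,0.6]
    - [0,0,0,0,0,0,0.6]
    - [0,0,0,0,0,0,0.6]

```text
t: 12.95
tool_pos: [0.4844, 0.1499, 0.0933]
tool_rot: [-0.438, -3.11, 0.0]
contact_force: [0.4, 0.1, -0.3]
opening: 0.0512
```

Emit:
carry_out:
  series:
    - [0,0,0.3,0,0,0,0.6]
    - [0,0,0.5,0,0,0,0.6]
    - [0,0,0.8,0,0,0,0.6]
    - [0,0,0.8,0,0,0,0.6]
    - [0,0,0.8,0,0,0,0.6]
    - [0,0,0.8,0,0,0,0.6]
    - [0,0,0.8,0,0,0,0.6]
    - [0,0,0.7,0,0,0,0.6]
    - [0,0,0.3,0,0,0,0.6]
    - [0,0,0,0,0,0,0.6]
    - [0,0,0,0,0,0,0.6]
    - [0,0,0,0,0,0,0.6]

```text
t: 14.15
tool_pos: [0.484, 0.1498, 0.2373]
tool_rot: [-0.438, -3.109, 0.001]
contact_force: [-0.5, -0.7, 0.9]
opening: 0.0507
```

Run:
```python
from h import *
o,W,C=wrist()
print(o["t"],np.round(o["tool_pos"],4),np.round(o["contact_force"],2),o["opening"])
cv2.imwrite("pics/w8.png",W["frame"])
for m in ctrl.mark_of(W,"square_grip"):
    X=atz(C,np.array(m["position"])*[640,480],.107);d=X[:2]-[.5424,.1335];print(m["p"],X,np.linalg.norm(d),(np.radians(75)-np.arctan2(d[1],d[0]))%6.283)
S=ctrl.get_image("side");T=ctrl.get_image("top")
cv2.imwrite("pics/s8.png",S["frame"]);cv2.imwrite("pics/t8.png",T["frame"])
```

```text
14.15 [0.484  0.1498 0.2373] [-0.5  -0.68  0.88] 0.0507035882067618
0.96 [0.48661282 0.1514449  0.107     ] 0.058602300047447486 4.76161877536239
```

View pics/w8.png

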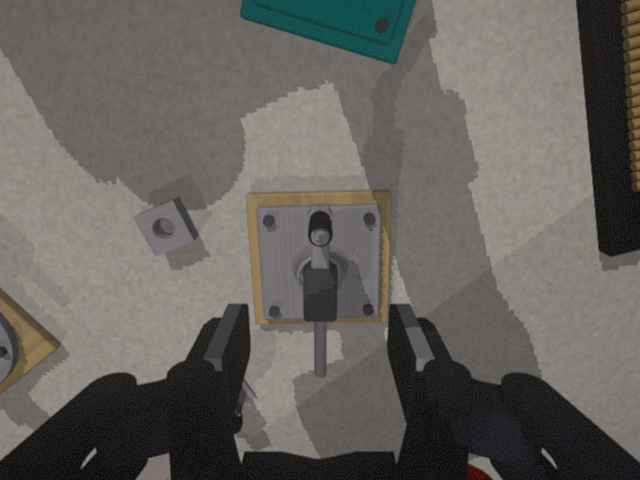

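View pics/t8.png

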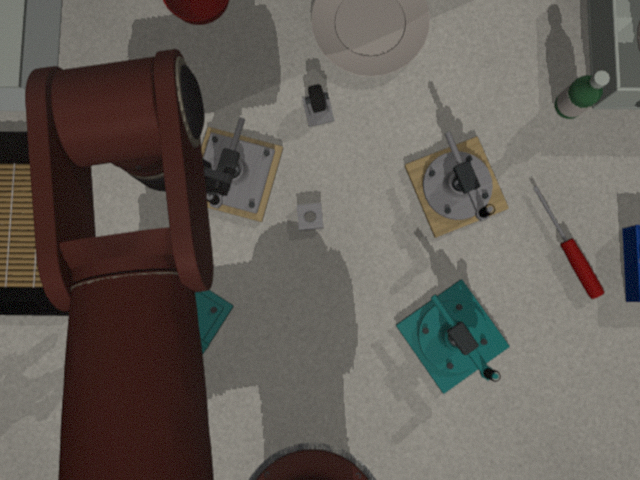

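The sleeve stands free at (319,232) in the wrist view, with the wrench on the near side of the foot. The round foot's wrench at (463,178) to (487,211) in the top view is unchanged. The gripper is clear, so I'm handing in.

```bash
python3 -c "
from station import ctrl
print(ctrl.finish_job())"
```

```text
the job is handed in; nothing more can be done
None
```

I turned the tap in the grey square foot by its black grip: half a turn clockwise, a quarter turn back, then half a turn clockwise again. I then let go, raised the hand clear and handed the job in at about 14 s of the 56 s allowed. No verdict was reported.

| Stop | Target (rad) | Measured from the tool position (rad) |
|---|---|---|
| Half turn clockwise | 3.14 | 3.16 |
| Quarter turn back | 1.57 | 1.57 |
| Half turn clockwise again | 4.71 | 4.73 |

- **After release:** the wrist camera put the tap at 4.76 rad, well within the 25 degree limit. The force reading was about 1 N, which is its idle noise, so nothing was being touched.
- **Round foot:** its wrench showed at the same pixels in the top view before and after, judged by eye rather than measured.
- **Forces:** the readings I took, at the end of each move, stayed at or below about 9 N.
- **Disagreements:** early position estimates from the different cameras differed by up to about 6 mm. I settled on one consistent with the 60 mm arm, and the last wrist-camera check gave 58.6 mm. No check failed.

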